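Move a battery pack from its charger to the stirrer

ROBOT

A 6-joint arm with a two-finger parallel gripper is mounted at the origin on a cart in front of the work surface, level with it; the furniture and walls round the work are solid. World frame = base frame: x ahead of the robot, y to its left, z up, the work surface at z = 0. Lengths are in mm, angles in degrees, forces in N, time in s.
With the tool pointing down it reaches from about 350 to 875 mm from the base axis. Payload 15.5 kg.
Tool frame: the origin (TCP) lies on the centre line of the jaws, within the pads' length; the fingertips stand robot.tip_reach ahead of it and the grasp point (between the pads) lies 3 mm ahead of it (robot.tip_reach is the distance from the TCP to the fingertips, in mm); z points along the fingers, y is the line along which they close (so a half turn about z gives the same grasp; the last joint's range is limited). The gripper opens to 85 mm and grips with 20 to 120 N. Pads are 22 mm wide; open, the fingers measure 114 mm over their backs; the gripper's body (76 mm by 85 mm) begins 54 mm behind the grasp point. The pads swing forward as they close: fully open they stand 13 mm farther back than shut.
Start: joints at [-81.503, 28.281, 77.091, -0, 74.628, -5.472], TCP at [150.871, -606.518, 253.277] pointing down, gripper open.
Joint ranges: [-166.48, 166.48], [-47.26, 123.95], [12.59, 153.08], [-70.14, 250.14], [6.76, 159.57], [-176.63, 176.63]. Speed limits (degrees/s): [108.29, 108.29, 147.25, 172.46, 172.46, 172.46].

INTERFACE

Orientations are given as a 3x3 rotation matrix whose columns are the frame's x, y, z axes.
In Python, from rig import robot gives the robot as it stands. The module is installed in compiled form; this text tells all that it offers.
- The arm moves only by the tool play_rows, never from a script. Its argument "targets" is a list of rows, each a list of 7 numbers: the finger opening in m, from 0 to 0.0854, then the shift along the tool's x, y, z in m, then the turn, a rotation vector about the tool's x, y, z in degrees. In form: [[fingers, dx, dy, dz, rx, ry, rz], ...]. A call has exactly 10 rows; each row is the pose to reach, as a shift and turn from the pose commanded when the call began, along the tool's axes at that moment; what a row does not reach only later rows make up. A row lasts 1/10 s, in which the tool goes at most 50 mm and 8.59 degrees, less where a joint would pass 70% of its speed; a pose out of reach is approached as far as the arm can. A call with a gripper value outside its range is refused whole. The fingers move at their own pace and stop on an object; "newtons" is the grip in N (left out, the last holds). Time passes only in rows, so rows that repeat a pose let the fingers close, or fill a call up. It gives the time, the measured TCP pose, the force, the opening and the grip force at its end, in the units of the state.
- robot.get_state(): the state, without advancing time (a new reading comes with each control period).
- robot.snapshot(name): name is "scene" or "top"; returns a dict with "pixels" (400x640x3 uint8, red, green, blue), "z_map" (400x640 float32, mm along the optical axis (not along the pixel's ray), 0 where there is no reading), "mtx" (3x3 intrinsics, pixels), "R" (3x3) and "t" (3): a world point X has camera coordinates R X + t. Camera axes: x right, y down, z forward; pixel columns grow to the right and rows downward; lengths in mm; the calibration is good to about 2 mm. A picture is of the moment at which its call begins.
- robot.sign_off(): hands the job in; it is judged then, once.
The state is a dict: "clock": time; "qpos": joint angles; "qd": joint speeds; "tau": joint torques, N m; "ee_pos": TCP position; "orientation": TCP orientation; "ft_force": force on the tool from outside, world axes, zero at the start; "torque": the same for the moment, N m; "opening": opening from 0.0 (shut) to 1.0 (fully open); "finger_force": force on a finger pad.
Only numpy, scipy, OpenCV 4.12 (cv2) and the standard library are available. Lean on these libraries where they do the work, as an engineer would, in place of code of your own. Each camera call takes 0.05 s, during which the arm holds its last target. There are 200 camera calls.

TASK

Press the catch pad of the charging cradle so that the battery pack springs loose, draw the pack out along its rails, and slide it into the battery dock on the front of the magnetic stirrer until the catch clicks up behind it. Feel your way: never force the pack in the rails or ram it against the end of the bay, and do not shove the other things on the bench about. Let go of the pack and leave it locked in the stirrer.

Things in the scene. Friction and masses are not known exactly. Their poses are not given: they have to be found in the camera images.
- pack: dark battery pack, about 0.22 kg, 60 long (x) x 55 wide (y) x 53 mm high. Dovetail foot 9 mm high, 55 mm wide below, 46 above; 43 mm wide case up to 21 mm; on top a grip rib along x, 46 long, 14 mm thick, from 21 to 53 mm. Origin under the foot's centre, z up, x = the way it slides into either dock (end with four small brass contacts first). Starts caught in the charger at its x = y = 0, 20 mm up.
- charger: charging cradle, fixed: a dock with a grey box behind it (96 mm wide, 46 high, x = 55 to 105 mm). Origin on the bench; x = the way the pack slides in, y left, z up. Level sliding floor 20 mm above the bench, 84 mm wide, x = -112 (open apron) to 54 mm. Dovetail rails on it from x = -40 to 34 mm, tops 12 mm above the floor. The pack is clear of rails and guides below x = -93 mm.
- charger_mouth (a point): middle of the outer end of the charger's guide walls, on its floor, at x = -63 mm in the charger's frame; the walls are 68 mm apart inside here and close to 58 mm at x = -40 mm, where the rails begin. Dock axes.
- charger_pad (a point): centre of the top of the charger's black ribbed press pad, 26 x 26 mm, at x = -34, y = -60, z = 32 mm in the charger's frame, outside the right-hand (-y) rail. Pressed straight down 8 mm it lowers the catch tooth; 1 N at first, 3 N at the end, plus 1 N or so of friction.
- charger_catch (a joint): travel of the charger's sprung catch and pad, m: 0 = up, 0.008 = fully pressed. The tooth (18 mm wide, in the floor's middle, 5 mm high) stands behind the caught pack's rear edge and is below the floor from 0.005. Once the pack has sprung out over it, it lies under the pack, no longer holds it, and tips its rear up by 1 to 2 mm until the pack is drawn off it.
- charger_pusher (a joint): travel of the sprung pusher at the inner end of the charger, m: about 0.011 while the pack is caught (6 N); 0 = fully out. When the catch is pressed it shoves the pack out by 11 mm or somewhat more.
- stirrer: magnetic stirrer, fixed: white housing 112 x 124 mm, 66 high, x = 54 to 166 mm, round white top plate up to 74 mm. In front of it a dock like the charger's, frame, floor, rails and mouth at the same places. But its catch, pad, pusher and buffer are one adjustable unit, clamped anywhere from 14 mm farther out to 14 mm farther in than the charger's: the depth must be felt.
- stirrer_mouth (a point): middle of the outer end of the stirrer dock's guide walls, on its floor, at x = -63 mm in the stirrer's frame; the walls are 68 mm apart inside here and close to 58 mm at x = -40 mm. Dock axes.
- stirrer_rail_end (a point): where the stirrer's rails begin, on the floor, x = -40 mm. Between the rails the groove is 58 mm wide at the floor and 48 mm wide 9 mm higher, so the pack's foot must lie flat on the floor to enter; 1 to 2 mm of play.
- stirrer_catch (a joint): travel of the stirrer's sprung catch, m: 0 = tooth up. The tooth stands 5 mm out of the floor with a ramp towards the mouth; the entering pack pushes it down (a few N of push) to about 0.005, and it snaps up again behind the pack's rear edge: the click.
- stirrer_pusher (a joint): travel of the stirrer's sprung pusher, m: 0 = fully out, met 11 mm before the click (3.5 N), about 0.011 when the pack is caught (6 N). Unless the catch has clicked it pushes the pack back out.
- stirrer_buffer (a joint): travel of the stirrer's rubber buffer, m: 0 = free, met 2 mm after the click, 5 N per mm; above 0.003 (15 N) is overload. A total push of about 15 N is thus reached only after the click.
- bottle_b: bystander: clear glass screw bottle with a blue cap, 70 mm wide, 135 mm tall, origin under its centre
- beaker_small: bystander: small clear beaker, 74 mm wide, 90 mm tall, origin under its centre
- tube_15: bystander: capped plastic tube lying on the bench, 120 mm long, 22 mm thick
- marker_blue: bystander: marker pen lying on the bench, 138 mm long, 12 mm thick
- rack_orange: bystander: tube rack, 78 x 146 x 62 mm, origin under its centre
- film_box: bystander: carton, 63 x 147 x 62 mm, origin under its centre
- masking_tape: bystander: roll of tape lying flat, 105 mm across, 24 mm high
Not all that is in view belongs to the job. There is more than one size of the pack; the job needs the largest.

How it is judged:
By the outcome, as a careful person would: the job done as asked, in the order asked, and still so for the second after the job is handed in, with the robot touching nothing.
It also fails if it takes over 56 s, if anything falls off the work surface, if the arm or the gripper's body presses on something with over 40 N, if the wrist force passes 120 N, or if a joint passes its speed limit or range.

## Working session

There is one attempt and no reset: what is moved stays moved. The work goes in short steps, Python scripts to look and compute and a tool call to move; the robot and the scene stay as the last step left them, time stands still between calls to the robot, and variables do not carry over. Pictures are saved under pics/ and viewed, at most 13 in all, crops included, and the job is handed in when it is done.

Besides the shell and the picture viewer there is one more tool, called after ">>>" as name([rows], argument=value, ...), one row to a line, values as JSON. play_rows: Moves the arm, as the interface text tells. Its arguments: {"type":"object","properties":{"targets":{"type":"array","items":{"type":"array","items":{"type":"number"}}},"newtons":{"type":"number"}},"required":["targets"]}

```bash
mkdir -p pics
cat > h.py <<'E'
import numpy as np, cv2
from rig import robot
def snap(n,f):
    s=robot.snapshot(n); cv2.imwrite(f"pics/{f}.png",cv2.cvtColor(s["pixels"],cv2.COLOR_RGB2BGR)); np.savez(f"pics/{f}.npz",**s); return s
def pts(s):
    z=s["z_map"]; v,u=np.mgrid[:z.shape[0],:z.shape[1]]; K=s["mtx"]
    c=np.stack([(u-K[0,2])/K[0,0]*z,(v-K[1,2])/K[1,1]*z,z],-1)
    return (c-s["t"])@s["R"]
E
python3 - <<'E'
from h import *
for n in("top","scene"):
    s=snap(n,n+"0"); print(n,s["mtx"].tolist(),(-s["R"].T@s["t"]).round())
st=robot.get_state(); print(st, robot.tip_reach)
E
```

```text
top [[369.94590430324354, 0.0, 318.68042757143024], [0.0, 369.94590430324354, 203.2553477734603], [0.0, 0.0, 1.0]] [ 294.  -27. 1124.]
scene [[471.3453339946746, 0.0, 322.5045646687489], [0.0, 471.3453339946746, 199.31372769028098], [0.0, 0.0, 1.0]] [ -91. -957. 1139.]
{'clock': 0.1, 'qpos': array([-8.15037095e+01,  2.83126830e+01,  7.71246923e+01,  6.64637295e-04,
        7.46275852e+01, -5.47236888e+00]), 'qd': array([-0.04917627, -0.0568228 , -0.02434574, -0.01274609,  0.03462427,
        0.07239142]), 'tau': array([ 7.90108152e-04, -8.83588743e+01, -3.84563363e+01, -2.16538951e-04,
        5.23010938e-03,  2.27418911e-05]), 'ee_pos': array([ 150.82415703, -606.21471447,  252.7385424 ]), 'orientation': array([[ 9.70428665e-01,  2.41388032e-01, -1.56447571e-04],
       [ 2.41388053e-01, -9.70428022e-01,  1.12298416e-03],
       [ 1.19253829e-04, -1.12754059e-03, -9.99999357e-01]]), 'ft_force': array([-0.95737283, -0.27068009,  0.09622275]), 'torque': array([ 0.02464938, -0.01321471, -0.02604498]), 'finger_force': 0.0, 'opening': 0.998374897329134} 22.0
```

View pics/top0.png

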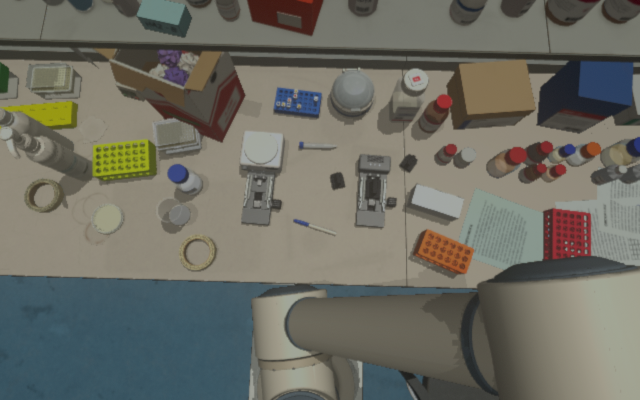

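View pics/scene0.png

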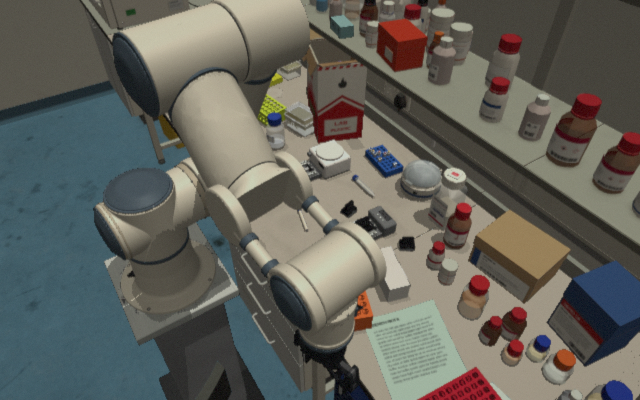

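The top view shows the charger with the pack at about (373,190), its pad at (391,202). The stirrer dock is at (259,195), its pad at (277,204), and the other small packs are decoys. I'll enlarge that part.

Run:
```python
from h import *
im=cv2.imread("pics/top0.png")[125:235,235:405]
cv2.imwrite("pics/c1.png",cv2.resize(im,None,fx=4.7,fy=4.7,interpolation=cv2.INTER_CUBIC))
s=dict(np.load("pics/top0.npz")); P=pts(s)
np.set_printoptions(linewidth=250,suppress=True)
print("charger z, cols 354-398, rows 150-230 step2")
print(P[150:232:2,352:400:2,2].round().astype(int))
print("stirrer")
print(P[128:230:2,236:288:2,2].round().astype(int))
for p in [(190,373),(203,391),(195,259),(150,262)]: print(p,P[p].round(1))
```

```text
charger z, cols 354-398, rows 150-230 step2
[[   0   -2   -1    3    2    4   -1    0    0    2    1   -2   -3   -1   -1    4    3    3    0    1    1    2    4    0]
 [   5   -2    5    2    0    0    4    6    2   -1    2    1    1   -1   -1    5    4    2    1    2    1    0    3    1]
 [   2    0    3    1    3   43    0    5   -1    0   -2   -2    2    2   -1    3    3    0    3   -1    2    3    2    0]
 [  -2   -2   -1   -3   44   49   46   49   49   48   49   48   51   43   46   44   47   45    0    5    0    1   -1    0]
 [   0   -1    0    4   46   45   46   47   46   47   49   49   47   43   49   48   44   47   47   46    4    3    1    4]
 [   2    4    2   14   46   47   46   48   52   48   45   51   48   52   49   49   46   47   46   43    2    0    2    1]
 [   2    1    2   18   44   44   45   51   49   47   51   46   49   45   46   47   47   48   47   41   -1    1    0    0]
 [   2    2    1   25   49   47   47   47   45   50   49   50   49   46   48   48   48   49   46   42   -2    0    1    1]
 [   0    2   -1   24   47   43   47   47   47   46   50   48   49   48 
[... 3581 characters left out ...]
    1    4   -1    1    1    4    0]
 [   3    2   -2   -3    3    1    5    7   10   13   17   23   21   19   23   20    3   -1    0   -2    3    2    4    2]
 [   5    1    4    5    1    0    0    4    1   -2    1   -1    0    4    3    1    1    5    0    2   -1    2    0    6]
 [   2    1    1    1    2    1    0    4    0    2    3    2   -6    1   -1    2   -1    0    4    4    2   -2    0    3]]
stirrer
[[ 1 -2  1 ...  2  0  2]
 [ 0  3  4 ...  0  0 -1]
 [ 3 -1  3 ...  2  1  4]
 ...
 [ 0  0  3 ...  1 -6  2]
 [-2 -3 -2 ...  3 -2 -2]
 [ 3  0 -2 ... -3  6  1]]
(190, 373) [ 554.7 -182.    73.9]
(203, 391) [ 525.4 -241.5   36.3]
(195, 259) [546.2 161.7   2.8]
(150, 262) [668.2 149.2  73.6]
```

View pics/c1.png

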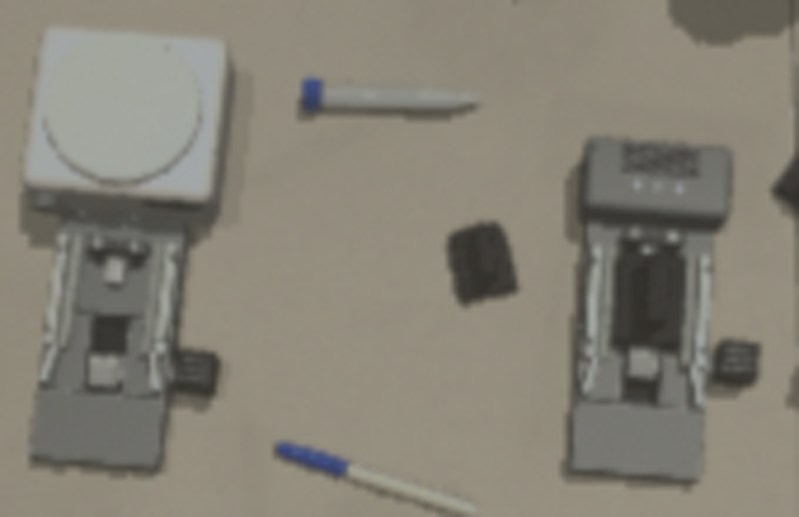

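Crop: the charger apron's front corners are at (568,473) and (693,482), and its box top corners are at (590,140) and (732,148). The stirrer apron corners are at (30,460) and (158,468), and its housing top corners are at (48,30), (228,42), (208,200) and (27,187). Next I'll fit the dock poses.

```bash
cat >> h.py <<'E'
def ray(s,uv,z):
    K=s["mtx"];c=-s["R"].T@s["t"]
    d=s["R"].T@np.array([(uv[0]-K[0,2])/K[0,0],(uv[1]-K[1,2])/K[1,1],1.])
    return (c+d*(z-c[2])/d[2])[:2]
def fit(L,W):
    L=np.array(L,float);W=np.array(W);a=L-L.mean(0);b=W-W.mean(0)
    th=np.arctan2((a[:,0]*b[:,1]-a[:,1]*b[:,0]).sum(),(a*b).sum())
    R=np.array([[np.cos(th),-np.sin(th)],[np.sin(th),np.cos(th)]]);t=W.mean(0)-R@L.mean(0)
    return np.degrees(th),R,t,W-(L@R.T+t)
E
python3 - <<'E'
from h import *
from scipy.optimize import minimize
s=dict(np.load("pics/top0.npz"));P=pts(s)
f=lambda x,y:((x+.5)/4.7-.5+235,(y+.5)/4.7-.5+125)
np.set_printoptions(suppress=True,precision=1)
C=[((568,473),20,(-112,42)),((693,482),20,(-112,-42)),((590,140),46,(105,48)),((732,148),46,(105,-48)),((738,358),32,(-34,-60))]
S=[((30,460),20,(-112,42)),((158,468),20,(-112,-42)),((48,30),66,(166,62)),((228,42),66,(166,-62)),((208,200),66,(54,-62)),((27,187),66,(54,62))]
for n,D in(("C",C),("S",S)):
    W=[ray(s,f(*p),z) for p,z,l in D]; th,R,t,r=fit([l for *_,l in D],W); print(n,th,t,r.tolist())
    # depth check: fit box masks by points
    if n=="C":
        m=(P[...,2]>42)&(P[...,2]<55); cx=(80,0); half=(25,48)
    else:
        m=(P[...,2]>60)&(P[...,2]<80); cx=(110,0); half=(56,62)
        print("pad local",((ray(s,f(197,368),32)-t)@R))
    g=t+R@np.array(cx); m&=(np.hypot(P[...,0]-g[0],P[...,1]-g[1])<95)
    if n=="C": m&=(((P[...,:2]-t)@R)[...,0]>50)
    q=P[m][:,:2].astype(np.float32); print("rect",cv2.minAreaRect(q),"exp centre",g,"mean",q.mean(0))
    # floor height points centre in y
    l=(P[...,:2]-t)@R; m=(abs(P[...,2]-20)<7)&(l[...,0]<-65)&(l[...,0]>-125)&(abs(l[...,1])<60)
    print("apron local mean (exp ~-88,0)",l[m].mean(0),np.percentile(l[m],[2,98],axis=0))
    if n=="C":
        m=(P[...,2]>64)&(P[...,2]<82)&(abs(l[...,1])<25)&(abs(l[...,0])<40); print("rib local",l[m].mean(0),np.percentile(l[m],[3,97],axis=0))
    m=(abs(P[...,2]-32)<6)&(abs(l[...,0]+34)<30)&(abs(l[...,1]+60)<15); print("pad pts",l[m].mean(0),P[m].mean(0),m.sum())
E
```

```text
C -3.7397488352648556 [ 567.7 -185.6] [[-1.3433807231427295, -0.573526641085266], [0.5911279243624676, 3.204496331052894], [-3.0290550986064773, -2.44484892711219], [0.4470507169053235, 0.9573880316581551], [3.334257180481245, -1.143508794513707]]
rect ((647.673095703125, -190.90257263183594), (95.70223236083984, 50.42379379272461), 86.42243957519531) exp centre [ 647.5 -190.8] mean [ 647.3 -190.2]
apron local mean (exp ~-88,0) [-88.7  -0.7] [[-110.6  -40.9]
 [ -66.5   39.9]]
rib local [0.2 0.1] [[-21.7  -6.9]
 [ 22.3   6.5]]
pad pts [-33.3 -59.3] [ 530.6 -242.6   32.9] 71
S -3.6797962131722826 [565.2 158.8] [[-0.1850650876731379, 0.04008681189949925], [2.3610216955220267, 1.6165301399247056], [-4.769908806206558, -3.7533362939191477], [-1.652713138954141, 3.2546474413431383], [3.465915511200592, 3.7014697969541857], [0.7807498261113324, -4.859397896202353]]
pad local [-44.8 -59.2]
rect ((673.3150634765625, 154.14776611328125), (124.15611267089844, 115.71690368652344), 86.75930786132812) exp centre [675.  151.7] mean [672.1 152. ]
apron local mean (exp ~-88,0) [-88.4   1.7] [[-110.3  -38.7]
 [ -66.5   42.3]]
pad pts [-47.6 -58.3] [514.  103.7  33.2] 76
```

>>> play_rows([
  [0.0,0.018,-0.01,0.002,0,0,1],
  [0.0,0.055,-0.031,0.006,0,0,2.5],
  [0.0,0.098,-0.056,0.012,0,0,4.5],
  [0.0,0.14,-0.08,0.018,0,0,6.5],
  [0.0,0.182,-0.104,0.024,0,0,8.5],
  [0.0,0.224,-0.128,0.03,0,0,10],
  [0.0,0.266,-0.152,0.036,0,0,12],
  [0.0,0.308,-0.176,0.044,0,0,14],
  [0.0,0.35,-0.2,0.052,0,0,16],
  [0.0,0.39,-0.223,0.06,0,0,17.7],
], newtons=40)

```text
clock: 1.1
ee_pos: [476.7, -294.2, 192.8]
orientation: [[0.998, -0.066, -0.0], [-0.066, -0.998, 0.0], [-0.0, -0.0, -1.0]]
ft_force: [0.4, -1.1, 1.3]
opening: -0.004
finger_force: 0.0
```

```bash
cat >> h.py <<'E'
def go(x,y,z,yaw):
    st=robot.get_state();R=st["orientation"];d=R.T@(np.array([x,y,z])-st["ee_pos"])
    print("clock",round(st["clock"],2),"pos",st["ee_pos"].round(2),"yaw",np.degrees(np.arctan2(R[1,0],R[0,0])).round(2),"tilt",np.degrees(R[:2,2]).round(2),"F",st["ft_force"].round(2),"open",round(st["opening"],3),"grip",round(st["finger_force"],1))
    a,b=np.radians(yaw),0;T=np.array([[np.cos(a),np.sin(a),0],[np.sin(a),-np.cos(a),0],[0,0,-1]])
    print("shift mm",d.round(2),"rotvec",np.degrees(cv2.Rodrigues(R.T@T)[0].ravel()).round(2))
E
python3 -c "
from h import *
go(530.6,-242.6,75,-3.7)"
```

```text
clock 1.1 pos [ 476.71 -294.19  192.84] yaw -3.81 tilt [-0.01  0.01] F [ 0.39 -1.08  1.27] open -0.004 grip 0.0
shift mm [ 50.36 -55.04 117.84] rotvec [-0.01  0.01 -0.11]
```

>>> play_rows([
  [0.0,0.01,-0.01,0.01,0,0,0],
  [0.0,0.025,-0.028,0.03,0,0,0],
  [0.0,0.04,-0.044,0.055,0,0,0],
  [0.0,0.048,-0.053,0.08,0,0,0],
  [0.0,0.0504,-0.055,0.1,0,0,0],
  [0.0,0.0504,-0.055,0.112,0,0,0],
  [0.0,0.0504,-0.055,0.12,0,0,0],
  [0.0,0.0504,-0.055,0.127,0,0,0],
  [0.0,0.0504,-0.055,0.133,0,0,0],
  [0.0,0.0504,-0.055,0.135,0,0,0],
])

```text
clock: 2.1
ee_pos: [529.2, -244.6, 58.1]
orientation: [[0.998, -0.065, -0.0], [-0.065, -0.998, 0.0], [-0.0, -0.0, -1.0]]
ft_force: [-0.7, -0.1, 0.2]
opening: 0.0
finger_force: 0.0
```

Run:
```python
from h import *
go(530.6,-242.6,46,-3.7)
for n in("top","scene"): snap(n,n+"1")
a=cv2.imread("pics/scene1.png")[150:310,290:450]
cv2.imwrite("pics/c2.png",cv2.resize(a,(600,600),interpolation=cv2.INTER_CUBIC))
```

```text
clock 2.1 pos [ 529.2  -244.63   58.11] yaw -3.75 tilt [-0.  0.] F [-0.66 -0.07  0.15] open 0.0 grip 0.0
shift mm [ 1.26 -2.12 12.11] rotvec [-0.    0.   -0.05]
```

View pics/c2.png

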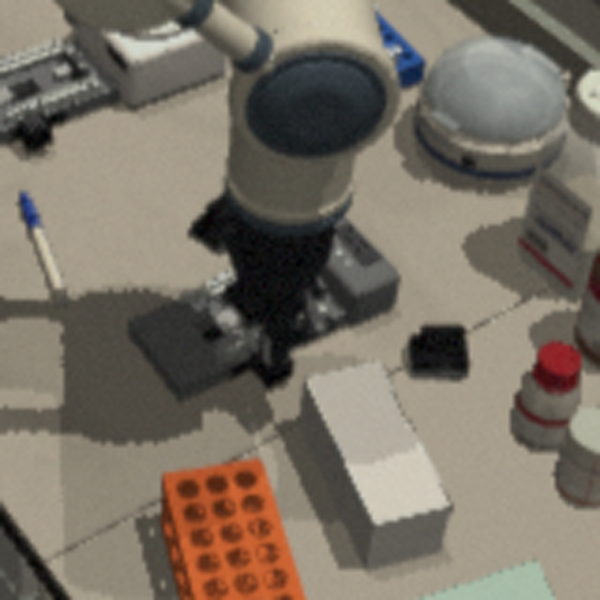

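The closed fingers stand just over the charger pad, at about (270,365) in the crop. I'll press now.

>>> play_rows([
  [0.0,0.0005,-0.001,0.001,0,0,0],
  [0.0,0.001,-0.002,0.002,0,0,0],
  [0.0,0.001,-0.002,0.003,0,0,0],
  [0.0,0.001,-0.002,0.0045,0,0,0],
  [0.0,0.001,-0.002,0.006,0,0,0],
  [0.0,0.001,-0.002,0.0075,0,0,0],
  [0.0,0.001,-0.002,0.009,0,0,0],
  [0.0,0.001,-0.002,0.01,0,0,0],
  [0.0,0.001,-0.002,0.011,0,0,0],
  [0.0,0.001,-0.002,0.011,0,0,0],
])

```text
clock: 3.2
ee_pos: [530.6, -242.5, 47.2]
orientation: [[0.998, -0.065, 0.0], [-0.065, -0.998, -0.0], [0.0, 0.0, -1.0]]
ft_force: [0.7, 0.3, 2.2]
opening: -0.0
finger_force: 1.0
```

Run:
```python
from h import *
go(530.6,-242.6,46,-3.7)
```

```text
clock 3.2 pos [ 530.56 -242.51   47.19] yaw -3.73 tilt [ 0. -0.] F [0.74 0.32 2.25] open -0.0 grip 1.0
shift mm [0.05 0.09 1.19] rotvec [ 0.   -0.   -0.03]
```

>>> play_rows([
  [0.0,0,0,0.001,0,0,0],
  [0.0,0,0,0.0015,0,0,0],
  [0.0,0,0,0.0018,0,0,0],
  [0.0,0,0,0.0018,0,0,0],
  [0.0,0,0,0.0018,0,0,0],
  [0.0,0,0,-0.003,0,0,0],
  [0.0,0,0,-0.012,0,0,0],
  [0.0,0,0,-0.03,0,0,0],
  [0.0,0,0,-0.05,0,0,0],
  [0.03,0,-0.005,-0.06,0,0,0],
])

```text
clock: 4.2
ee_pos: [531.3, -238.0, 109.2]
orientation: [[0.998, -0.066, 0.002], [-0.066, -0.998, -0.001], [0.002, 0.001, -1.0]]
ft_force: [0.0, -0.1, 0.4]
opening: 0.156
finger_force: 0.0
```

Run:
```python
from h import *
go(567.7-12,-185.6+.8,100,-3.7)
s=snap("top","top2");P=pts(s)
a=np.radians(-3.7);R=np.array([[np.cos(a),-np.sin(a)],[np.sin(a),np.cos(a)]])
l=(P[...,:2]-[567.7,-185.6])@R
m=(P[...,2]>64)&(P[...,2]<82)&(abs(l[...,1])<25)&(abs(l[...,0])<45); print("rib local",m.sum(),l[m].mean(0),np.percentile(l[m],[3,97],axis=0))
im=cv2.imread("pics/top2.png")[125:235,320:430]; cv2.imwrite("pics/c3.png",cv2.resize(im,None,fx=5,fy=5,interpolation=cv2.INTER_CUBIC))
```

```text
clock 4.2 pos [ 531.32 -237.98  109.17] yaw -3.76 tilt [ 0.1  -0.06] F [ 0.05 -0.1   0.39] open 0.156 grip 0.0
shift mm [ 20.82 -54.67   9.15] rotvec [ 0.06 -0.1  -0.06]<stdin>:6: RuntimeWarning: Mean of empty slice.
  ret = um.true_divide(
Traceback (most recent call last):
IndexError: index -1 is out of bounds for axis 0 with size 0
```

>>> play_rows([
  [0.042,0.005,-0.01,0,0,0,0],
  [0.042,0.012,-0.03,0,0,0,0],
  [0.042,0.018,-0.048,0,0,-0.1,0],
  [0.042,0.0208,-0.0547,0,0,-0.1,0],
  [0.042,0.0208,-0.0547,0.004,0,-0.1,0],
  [0.042,0.0208,-0.0547,0.012,0,-0.1,0],
  [0.042,0.0208,-0.0547,0.022,0,-0.1,0],
  [0.042,0.0208,-0.0547,0.031,0,-0.1,0],
  [0.042,0.0208,-0.0547,0.037,0,-0.1,0],
  [0.042,0.0208,-0.0547,0.039,0,-0.1,0],
])

```text
clock: 5.25
ee_pos: [554.6, -184.3, 67.2]
orientation: [[0.998, -0.066, -0.003], [-0.066, -0.998, 0.001], [-0.003, -0.0, -1.0]]
ft_force: [0.6, -0.5, 0.6]
opening: 0.488
finger_force: 0.0
```

Run:
```python
from h import *
go(567.7-12,-185.6+.8,69,-3.7)
snap("scene","scene3")
a=cv2.imread("pics/scene3.png")[180:260,320:420]
cv2.imwrite("pics/c3.png",cv2.resize(a,(750,600),interpolation=cv2.INTER_CUBIC))
```

```text
clock 5.25 pos [ 554.62 -184.32   67.22] yaw -3.76 tilt [-0.17  0.04] F [ 0.6  -0.49  0.6 ] open 0.488 grip 0.0
shift mm [ 1.1   0.4  -1.79] rotvec [-0.03  0.18 -0.06]
```

View pics/c3.png

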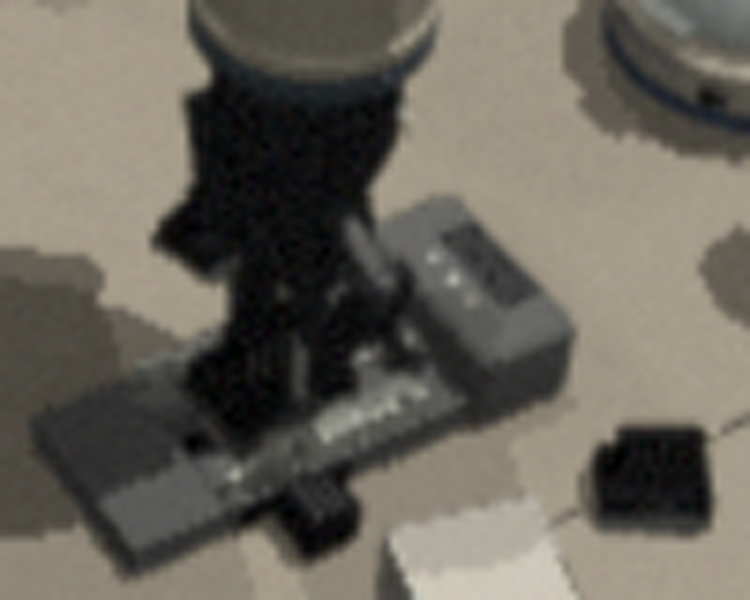

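The fingers straddle the rib. The pack's rear at about (200,385) now covers the tooth, so it has sprung out. I'll close the gripper.

>>> play_rows([
  [0.042,0.001,0,-0.001,0,0.2,0],
  [0.03,0.001,0,-0.001,0,0.2,0],
  [0.02,0.001,0,-0.001,0,0.2,0],
  [0.012,0.001,0,-0.001,0,0.2,0],
  [0.005,0.001,0,-0.001,0,0.2,0],
  [0.005,0.001,0,-0.001,0,0.2,0],
  [0.005,0.001,0,-0.001,0,0.2,0],
  [0.005,0.001,0,-0.001,0,0.2,0],
  [0.005,0.001,0,-0.001,0,0.2,0],
  [0.005,0.001,0,-0.001,0,0.2,0],
], newtons=50)

```text
clock: 6.3
ee_pos: [556.4, -184.4, 69.7]
orientation: [[0.998, -0.065, 0.002], [-0.065, -0.998, -0.0], [0.002, 0.0, -1.0]]
ft_force: [-0.2, 0.2, 5.8]
opening: 0.152
finger_force: 49.2
```

Run:
```python
from h import *
go(567.7-12,-185.6+.8,69,-3.7)
print(robot.get_state()["torque"])
```

```text
clock 6.3 pos [ 556.37 -184.38   69.75] yaw -3.73 tilt [ 0.14 -0.03] F [-0.18  0.2   5.76] open 0.152 grip 49.2
shift mm [-0.64  0.47  0.75] rotvec [ 0.02 -0.14 -0.03]
[0.11212478 0.15528108 0.00947923]
```

>>> play_rows([
  [0.005,-0.0005,0,0,0,0,0],
  [0.005,-0.0015,0,0,0,0,0],
  [0.005,-0.003,0,0,0,0,0],
  [0.005,-0.005,0,0,0,0,0],
  [0.005,-0.007,0,0,0,0,0],
  [0.005,-0.009,0,0,0,0,0],
  [0.005,-0.011,0,0,0,0,0],
  [0.005,-0.013,0,0,0,0,0],
  [0.005,-0.015,0,0,0,0,0],
  [0.005,-0.016,0,0,0,0,0],
])

```text
clock: 7.3
ee_pos: [540.6, -183.5, 69.8]
orientation: [[0.998, -0.065, 0.003], [-0.065, -0.998, -0.001], [0.003, 0.0, -1.0]]
ft_force: [1.7, -0.5, 6.1]
opening: 0.158
finger_force: 49.4
```

Run:
```python
from h import *
go(567.7-110,-185.6+7,69,-3.7)
print(robot.get_state()["torque"])
```

```text
clock 7.3 pos [ 540.64 -183.49   69.75] yaw -3.74 tilt [ 0.18 -0.04] F [ 1.71 -0.53  6.12] open 0.158 grip 49.4
shift mm [-83.09   0.52   0.49] rotvec [ 0.03 -0.18 -0.04]
[ 0.02994488 -0.28874507  0.04041632]
```

>>> play_rows([
  [0.005,-0.003,0,-0.0003,0,0,0],
  [0.005,-0.008,0,-0.0005,0,0,0],
  [0.005,-0.014,0,-0.0005,0,0,0],
  [0.005,-0.02,0,-0.0005,0,0,0],
  [0.005,-0.026,0,-0.0005,0,0,0],
  [0.005,-0.033,0,-0.0005,0,0,0],
  [0.005,-0.04,0,-0.0005,0,0,0],
  [0.005,-0.047,0,-0.0005,0,0,0],
  [0.005,-0.053,0,-0.0005,0,0,0],
  [0.005,-0.057,0,-0.0005,0,0,0],
])

```text
clock: 8.3
ee_pos: [482.7, -179.5, 69.7]
orientation: [[0.998, -0.065, 0.002], [-0.065, -0.998, -0.0], [0.002, 0.0, -1.0]]
ft_force: [1.6, -0.6, 4.9]
opening: 0.154
finger_force: 49.5
```

>>> play_rows([
  [0.005,-0.004,0,0,0,0,0],
  [0.005,-0.011,0,0,0,0,0],
  [0.005,-0.019,0,0,0,0,0],
  [0.005,-0.025,0,0,0,0,0],
  [0.005,-0.03,0,0,0,0,0],
  [0.005,-0.032,0,-0.003,0,0,0],
  [0.005,-0.032,0,-0.012,0,0,0],
  [0.005,-0.032,0,-0.03,0,0,0],
  [0.005,-0.032,0,-0.055,0,0,0],
  [0.005,-0.032,0,-0.07,0,0,0],
])

```text
clock: 9.3
ee_pos: [451.4, -177.5, 141.4]
orientation: [[0.998, -0.065, 0.002], [-0.065, -0.998, -0.0], [0.002, 0.0, -1.0]]
ft_force: [0.5, -0.3, -1.9]
opening: 0.153
finger_force: 48.8
```

Run:
```python
from h import *
go(446,168,140,-3.7)
print(robot.get_state()["torque"])
s=snap("scene","scene4");P=pts(s)
a=s["pixels"][150:310,280:440,::-1]
cv2.imwrite("pics/c4.png",cv2.resize(a,(600,600),interpolation=cv2.INTER_CUBIC))
```

```text
clock 9.3 pos [ 451.41 -177.47  141.39] yaw -3.73 tilt [ 0.13 -0.03] F [ 0.52 -0.26 -1.89] open 0.153 grip 48.8
shift mm [ -27.86 -344.39    1.22] rotvec [ 0.02 -0.14 -0.03]
[-0.0020191  -0.00417604  0.00810521]
```

View pics/c4.png

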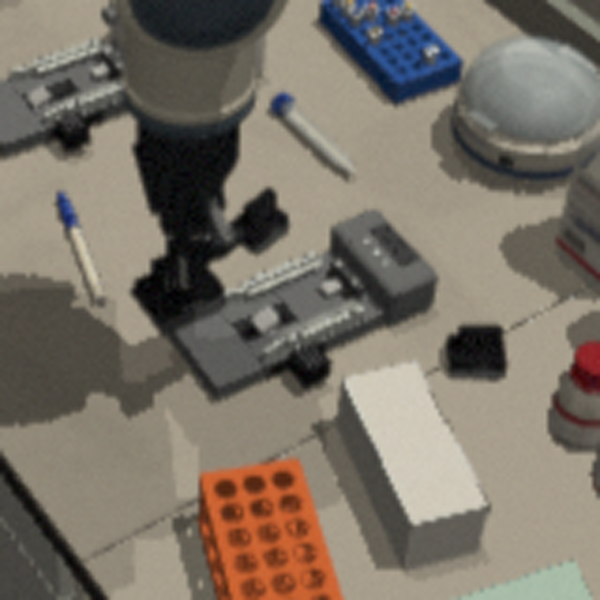

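The pack is out and held cleanly above the charger apron. I'll refine the stirrer pose with an edge fit and use the charger as a check.

Run:
```python
from h import *
from scipy.optimize import minimize
s=dict(np.load("pics/top0.npz"))
g=cv2.GaussianBlur(cv2.cvtColor(s["pixels"],cv2.COLOR_RGB2GRAY).astype(np.float32),(0,0),0.8)
G=cv2.magnitude(cv2.Sobel(g,cv2.CV_32F,1,0),cv2.Sobel(g,cv2.CV_32F,0,1)); G=np.minimum(G,120)
def seg(a,b,z,n=60):
    t=np.linspace(0,1,n)[:,None]; return np.c_[np.array(a)*(1-t)+np.array(b)*t,np.full(n,z)]
ap=[seg((-112,-42),(-112,42),20),seg((-112,42),(-65,42),20),seg((-112,-42),(-65,-42),20)]
M={"C":(np.vstack(ap+[seg((55,48),(105,48),46),seg((105,48),(105,-48),46),seg((55,-48),(105,-48),46)]),(567.7,-185.6,-3.7)),
"S":(np.vstack(ap+[seg((60,62),(160,62),66),seg((166,-56),(166,56),66),seg((60,-62),(160,-62),66)]),(564.2,160.8,-3.6)),
"Cap":(np.vstack(ap),(567.7,-185.6,-3.7)),"Sap":(np.vstack(ap),(564.2,160.8,-3.6))}
def cost(p,L):
    a=np.radians(p[2]);R=np.array([[np.cos(a),-np.sin(a)],[np.sin(a),np.cos(a)]])
    X=np.c_[L[:,:2]@R.T+p[:2],L[:,2]]@s["R"].T+s["t"]; uv=X[:,:2]/X[:,2:]*s["mtx"][0,0]+s["mtx"][:2,2]
    return -cv2.remap(G,uv[:,:1].astype(np.float32),uv[:,1:].astype(np.float32),cv2.INTER_LINEAR).mean()
for k,(L,p0) in M.items():
    best=min((minimize(cost,np.array(p0)+d,args=(L,),method="Nelder-Mead",options=dict(initial_simplex=np.array(p0)+np.array(d)+np.array([[0,0,0],[2,0,0],[0,2,0],[0,0,1]]))) for d in [(0,0,0),(2,2,0),(-2,-2,0),(2,-2,.5),(-2,2,-.5)]),key=lambda r:r.fun)
    print(k,best.x.round(2),best.fun.round(1))
P=pts(s)
a=np.radians(-3.6);R=np.array([[np.cos(a),-np.sin(a)],[np.sin(a),np.cos(a)]])
for k,o in(("C",(567.7,-185.6)),("S",(564.2,160.8))):
    l=(P[...,:2]-o)@R; z=P[...,2]; e=[]
    for x0 in range(-108,-68,6):
        m=(abs(l[...,0]-x0)<3)&(abs(z-20)<7)&(abs(l[...,1])<60); e.append([x0,l[m][:,1].min(),l[m][:,1].max()])
    e=np.array(e); print(k,"apron centreline fit",np.polyfit(e[:,0],e[:,1:].mean(1),1).round(3),e[:,1:].mean().round(2))
```

```text
C [ 564.63 -183.6    -4.75] -82.8
S [562.01 158.79  -2.91] -81.3
Cap [ 562.51 -182.16   -3.9 ] -91.4
Sap [561.32 158.92  -2.84] -95.8
C apron centreline fit [-0.031 -3.216] -0.45
S apron centreline fit [-0.003  0.03 ] 0.26
```

>>> play_rows([
  [0.005,-0.0004,-0.012,0,0,0,0],
  [0.005,-0.002,-0.045,0,0,0,0],
  [0.005,-0.0035,-0.088,0,0,0,0],
  [0.005,-0.005,-0.132,0,0,0,0],
  [0.005,-0.0065,-0.176,0,0,0,0],
  [0.005,-0.008,-0.22,0,0,0,0],
  [0.005,-0.0095,-0.264,0,-0.1,0,0],
  [0.005,-0.011,-0.306,0,-0.1,0,0],
  [0.005,-0.012,-0.334,0,-0.1,0,0],
  [0.005,-0.0125,-0.345,0,0,-0.1,0],
])

```text
clock: 10.35
ee_pos: [460.1, 170.4, 138.8]
orientation: [[0.998, -0.062, -0.001], [-0.062, -0.998, 0.0], [-0.001, 0.0, -1.0]]
ft_force: [-0.3, -0.4, -1.9]
opening: 0.154
finger_force: 49.2
```

Run:
```python
from h import *
go(461.4,167.8,72,-3.6)
```

```text
clock 10.35 pos [460.12 170.44 138.76] yaw -3.58 tilt [-0.08  0.  ] F [-0.27 -0.44 -1.87] open 0.154 grip 49.2
shift mm [ 1.54  2.56 66.75] rotvec [0.   0.08 0.02]
```

>>> play_rows([
  [0.005,0,0,0.006,0,0,0],
  [0.005,0,0,0.02,0,0,0],
  [0.005,0,0,0.036,0,0,0],
  [0.005,0,0,0.05,0,0,0],
  [0.005,0,0,0.059,0,0,0],
  [0.005,0,0,0.064,0,0,0],
  [0.005,0,0,0.066,0,0,0],
  [0.005,0,0,0.067,0,0,0],
  [0.005,0,0,0.068,0,0,0],
  [0.005,0,0,0.068,0,0,0],
])

```text
clock: 11.35
ee_pos: [461.4, 167.7, 71.8]
orientation: [[0.998, -0.065, 0.0], [-0.065, -0.998, 0.0], [0.0, -0.0, -1.0]]
ft_force: [0.5, 0.4, -0.9]
opening: 0.158
finger_force: 49.2
```

Run:
```python
from h import *
go(461.4,167.8,70,-3.6)
snap("scene","scene5")
a=cv2.imread("pics/scene5.png")[130:210,255:355]
cv2.imwrite("pics/c5.png",cv2.resize(a,(750,600),interpolation=cv2.INTER_CUBIC))
```

```text
clock 11.35 pos [461.35 167.68  71.83] yaw -3.73 tilt [0.03 0.01] F [ 0.54  0.37 -0.87] open 0.158 grip 49.2
shift mm [ 0.04 -0.13  1.83] rotvec [-0.01 -0.03 -0.13]
```

View pics/c5.png

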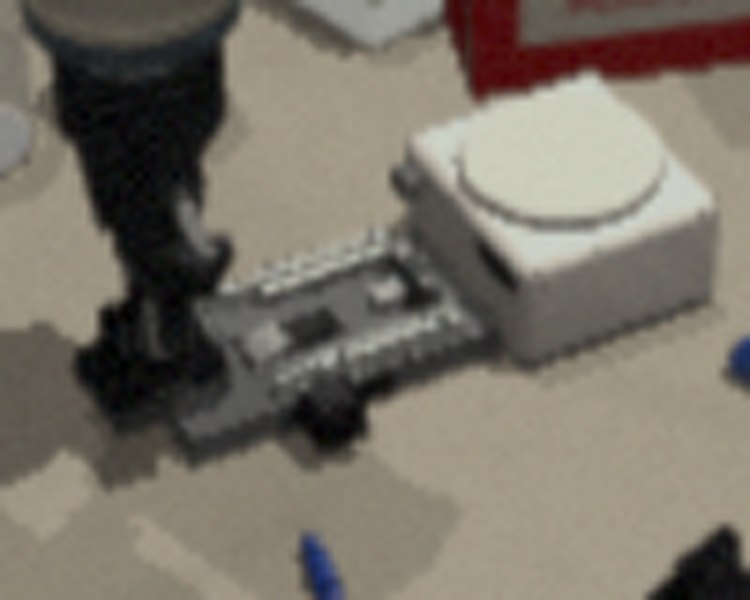

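The pack hovers square on the stirrer apron at about (150,375), with the mouth ahead of it. I'll set it down, release it and regrip so it sits flat.

>>> play_rows([
  [0.005,0,0,0.0007,0,0,-0.1],
  [0.005,0,0,0.0014,0,0,-0.1],
  [0.005,0,0,0.0016,0,0,-0.1],
  [0.024,0,0,0.0016,0,0,-0.1],
  [0.024,0,0,0.0016,0,0,-0.1],
  [0.024,0,0,0.0016,0,0,-0.1],
  [0.005,0,0,0.0016,0,0,-0.1],
  [0.005,0,0,0.0016,0,0,-0.1],
  [0.005,0,0,0.0016,0,0,-0.1],
  [0.005,0,0,0.0016,0,0,-0.1],
])

```text
clock: 12.4
ee_pos: [461.1, 167.6, 70.0]
orientation: [[0.998, -0.063, -0.0], [-0.063, -0.998, 0.0], [-0.0, 0.0, -1.0]]
ft_force: [-1.8, 0.2, 3.5]
opening: 0.154
finger_force: 50.3
```

Run:
```python
from h import *
go(461.4,167.8,70,-3.6)
print(robot.get_state()["torque"])
```

```text
clock 12.4 pos [461.13 167.65  70.01] yaw -3.63 tilt [-0.01  0.  ] F [-1.84  0.21  3.5 ] open 0.154 grip 50.3
shift mm [ 0.26 -0.17  0.01] rotvec [ 0.    0.01 -0.03]
[0.12870298 0.48699309 0.02200313]
```

>>> play_rows([
  [0.005,0.001,0,0,0,0,0],
  [0.005,0.003,0,0,0,0,0],
  [0.005,0.006,0,0,0,0,0],
  [0.005,0.009,0,0,0,0,0],
  [0.005,0.012,0,0,0,0,0],
  [0.005,0.015,0,0,0,0,0],
  [0.005,0.018,0,0,0,0,0],
  [0.005,0.021,0,0,0,0,0],
  [0.005,0.023,0,0,0,0,0],
  [0.005,0.024,0,0,0,0,0],
])

```text
clock: 13.4
ee_pos: [484.6, 166.0, 70.2]
orientation: [[0.998, -0.063, -0.001], [-0.063, -0.998, -0.0], [-0.001, 0.0, -1.0]]
ft_force: [-7.1, 1.5, 13.3]
opening: 0.15
finger_force: 53.2
```

```bash
cat > f.py <<'E'
from h import *
st=robot.get_state();a=np.radians(-3.6);R=np.array([[np.cos(a),-np.sin(a)],[np.sin(a),np.cos(a)]])
F=st["ft_force"];o=st["orientation"]
print(round(st["clock"],2),"loc",((st["ee_pos"][:2]-[564.2,161.3])@R).round(2),"z",st["ee_pos"][2].round(2),"F loc",(F[:2]@R).round(1),F[2].round(1),"T",st["torque"].round(2),"tilt",np.degrees(o[:2,2]).round(2),"yaw",np.degrees(np.arctan2(o[1,0],o[0,0])).round(2),round(st["opening"],3))
E
python3 f.py
```

```text
13.4 loc [-79.76  -0.26] z 70.24 F loc [-7.1  1.1] 13.3 T [ 0.12  1.87 -0.02] tilt [-0.07 -0.01] yaw -3.64 0.15
```

>>> play_rows([
  [0.005,0,0,-0.0003,0,0,0],
  [0.005,0,0,-0.0005,0,0,0],
  [0.005,0.001,0,-0.0005,0,0,0],
  [0.005,0.002,0,-0.0005,0,0,0],
  [0.005,0.003,0,-0.0005,0,0,0],
  [0.005,0.004,0,-0.0005,0,0,0],
  [0.005,0.005,0,-0.0005,0,0,0],
  [0.005,0.006,0,-0.0005,0,0,0],
  [0.005,0.006,0,-0.0005,0,0,0],
  [0.005,0.006,0,-0.0005,0,0,0],
])

```text
clock: 14.4
ee_pos: [490.7, 165.7, 70.7]
orientation: [[0.998, -0.063, -0.001], [-0.063, -0.998, -0.0], [-0.001, 0.0, -1.0]]
ft_force: [-5.0, 0.0, 11.3]
opening: 0.153
finger_force: 52.5
```

```bash
python3 f.py
```

```text
14.4 loc [-73.59  -0.24] z 70.7 F loc [-5.  -0.3] 11.3 T [0.04 1.4  0.02] tilt [-0.05 -0.  ] yaw -3.64 0.153
```

>>> play_rows([
  [0.005,0,0,-0.0003,0,0,0],
  [0.005,0,0,-0.0006,0,0,0],
  [0.005,0,0,-0.0009,0,0,0],
  [0.005,0,0,-0.0012,0,0,0],
  [0.005,0,0,-0.0012,0,0,0],
  [0.005,0,0,-0.0012,0,0,0],
  [0.005,0,0,-0.0012,0,0,0],
  [0.005,0,0,-0.0012,0,0,0],
  [0.005,0,0,-0.0012,0,0,0],
  [0.005,0,0,-0.0012,0,0,0],
])

```text
clock: 15.4
ee_pos: [491.2, 165.8, 71.7]
orientation: [[0.998, -0.063, 0.0], [-0.063, -0.998, 0.0], [0.0, -0.0, -1.0]]
ft_force: [0.3, 0.7, -1.0]
opening: 0.149
finger_force: 52.7
```

```bash
python3 f.py
python3 - <<'E'
from h import *
s=snap("scene","scene6");z=s["z_map"]
a=s["pixels"][140:200,275:355,::-1]
cv2.imwrite("pics/c6.png",cv2.resize(a,(800,600),interpolation=cv2.INTER_CUBIC))
E
```

```text
15.4 loc [-73.09  -0.13] z 71.68 F loc [0.2 0.7] -1.0 T [-0.02  0.03  0.08] tilt [0.01 0.  ] yaw -3.63 0.149
```

View pics/c6.png

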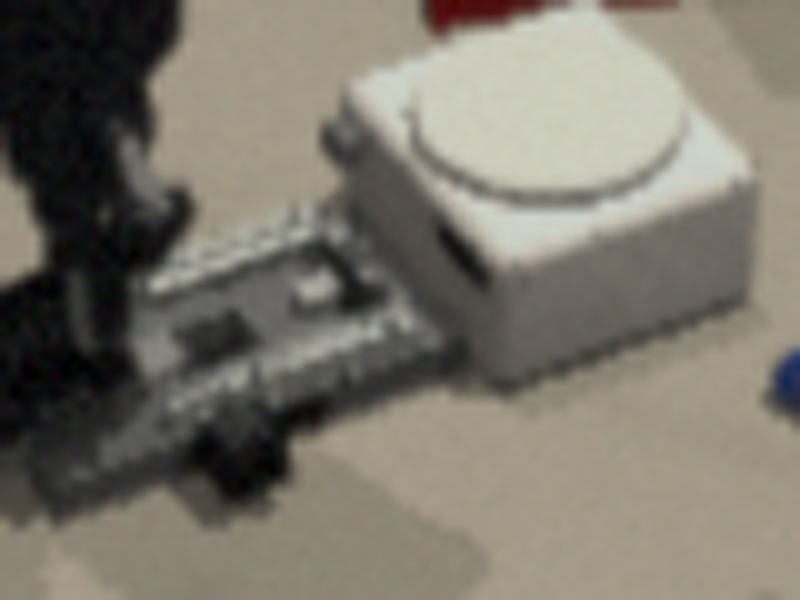

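The pack sits in the mouth in front of the rails, and the dark window at about (215,335) is still ahead of it. The earlier force ratio Fx/Fz≈0.5 shows plain sliding friction from pressing down too hard. I'll continue with a lighter press.

>>> play_rows([
  [0.005,0,0,0.0003,0,0,0],
  [0.005,0.001,0,0.0005,0,0,0],
  [0.005,0.002,0,0.0005,0,0,0],
  [0.005,0.003,0,0.0005,0,0,0],
  [0.005,0.004,0,0.0005,0,0,0],
  [0.005,0.005,0,0.0005,0,0,0],
  [0.005,0.006,0,0.0005,0,0,0],
  [0.005,0.007,0,0.0005,0,0,0],
  [0.005,0.008,0,0.0005,0,0,0],
  [0.005,0.008,0,0.0005,0,0,0],
])

```text
clock: 16.45
ee_pos: [498.3, 165.2, 71.5]
orientation: [[0.998, -0.063, -0.002], [-0.063, -0.998, -0.0], [-0.002, 0.0, -1.0]]
ft_force: [-6.0, 1.0, 14.9]
opening: 0.149
finger_force: 52.4
```

```bash
python3 f.py
```

```text
16.45 loc [-65.97  -0.26] z 71.47 F loc [-6.1  0.6] 14.9 T [-0.    1.91 -0.03] tilt [-0.09 -0.01] yaw -3.64 0.149
```

>>> play_rows([
  [0.005,0,0,-0.0006,0,0,0],
  [0.005,0,0,-0.0013,0,0,0],
  [0.005,-0.003,0,-0.0015,0,0,0],
  [0.005,-0.008,0,-0.0015,0,0,0],
  [0.005,-0.014,0,-0.0015,0,0,0],
  [0.005,-0.021,0,-0.0015,0,0,0],
  [0.005,-0.028,0,-0.0015,0,0,0],
  [0.005,-0.032,0,-0.001,0,0,0],
  [0.005,-0.034,0,-0.0003,0,0,0],
  [0.005,-0.034,0,0.0003,0,0,0],
])

```text
clock: 17.45
ee_pos: [465.0, 167.4, 70.8]
orientation: [[0.998, -0.063, -0.0], [-0.063, -0.998, -0.0], [-0.0, 0.0, -1.0]]
ft_force: [0.1, 0.3, -2.3]
opening: 0.153
finger_force: 52.3
```

```bash
python3 f.py;  python3 - <<'E'
from h import *
Z=[];
for i in range(8):
    s=robot.snapshot("scene"); Z.append(s["z_map"])
Z=np.array(Z); s["z_map"]=np.where((Z>0).sum(0)>4,np.median(Z,0),0).astype(np.float32);P=pts(s)
np.savez("pics/scene7.npz",**s)
a=np.radians(-3.6);R=np.array([[np.cos(a),-np.sin(a)],[np.sin(a),np.cos(a)]])
e=robot.get_state()["ee_pos"]
l=(P[...,:2]-e[:2])@R
np.set_printoptions(suppress=True,precision=0,linewidth=200)
m=(abs(l[...,0])<45)&(l[...,1]>-40)&(l[...,1]<15)&(P[...,2]>22)&(P[...,2]<85)
for y,x in zip(*np.where(m)): print(x,y,l[y,x].round(),P[y,x,2].round(),s["pixels"][y,x].tolist(),end=" | ")
cv2.imwrite("pics/c7.png",cv2.resize(s["pixels"][145:205,255:335,::-1],(800,600),interpolation=cv2.INTER_CUBIC))
E
```

```text
17.45 loc [-99.35  -0.12] z 70.83 F loc [0.  0.3] -2.3 T [-0.02 -0.05  0.01] tilt [-0. -0.] yaw -3.63 0.153
272 166 [-11.  11.] 84.0 [106, 103, 91] | 273 167 [-10.   6.] 82.0 [39, 37, 31] | 274 167 [-6.  6.] 81.0 [6, 6, 4] | 273 168 [-11.   3.] 81.0 [36, 35, 33] | 274 168 [-8.  3.] 79.0 [15, 16, 15] | 272 169 [-16.   2.] 79.0 [42, 39, 34] | 273 169 [-12.   2.] 77.0 [21, 20, 18] | 274 169 [-10.  -1.] 79.0 [11, 16, 13] | 270 170 [-24.   2.] 77.0 [50, 48, 41] | 271 170 [-21.   1.] 77.0 [28, 25, 22] | 272 170 [-18.  -2.] 78.0 [17, 13, 16] | 273 170 [-14.  -2.] 77.0 [5, 9, 5] | 274 170 [-12.  -6.] 78.0 [19, 17, 19] | 275 170 [-11. -13.] 83.0 [52, 54, 51] | 276 170 [ -7. -12.] 81.0 [47, 48, 47] | 268 171 [-31.   2.] 76.0 [79, 75, 67] | 269 171 [-29.  -1.] 77.0 [34, 34, 31] | 270 171 [-26.  -2.] 77.0 [14, 10, 13] | 271 171 [-23.  -4.] 77.0 [1, 6, 3] | 272 171 [-19.  -4.] 76.0 [4, 5, 4] | 273 171 [-16.  -7.] 77.0 [11, 12, 14] | 274 171 [-14.  -9.] 77.0 [21, 20, 21] | 275 171 [-11. -11.] 78.0 [48, 47, 46] | 276 171 [ -8. -12.] 77.0 [53, 51, 49] | 277 171 [ -7. -19.] 82.0 [16, 14, 17] | 279 17
[... 9256 characters left out ...]
 29.0 [29, 29, 30] | 271 186 [-36. -26.] 30.0 [28, 27, 27] | 272 186 [-32. -25.] 28.0 [31, 29, 27] | 273 186 [-30. -27.] 29.0 [35, 34, 34] | 274 186 [-26. -27.] 27.0 [38, 38, 35] | 275 186 [-23. -28.] 26.0 [40, 37, 33] | 276 186 [-19. -28.] 25.0 [51, 48, 45] | 284 186 [  7. -40.] 22.0 [83, 83, 81] | 269 187 [-44. -24.] 28.0 [45, 44, 45] | 270 187 [-40. -26.] 27.0 [43, 43, 41] | 271 187 [-37. -26.] 26.0 [33, 36, 33] | 272 187 [-33. -25.] 24.0 [34, 34, 35] | 273 187 [-30. -27.] 24.0 [40, 34, 34] | 274 187 [-27. -30.] 25.0 [55, 53, 47] | 269 188 [-45. -26.] 25.0 [49, 46, 48] | 270 188 [-42. -28.] 26.0 [46, 46, 45] | 271 188 [-38. -28.] 24.0 [41, 41, 39] | 272 188 [-35. -28.] 22.0 [48, 47, 42] |
```

View pics/c7.png

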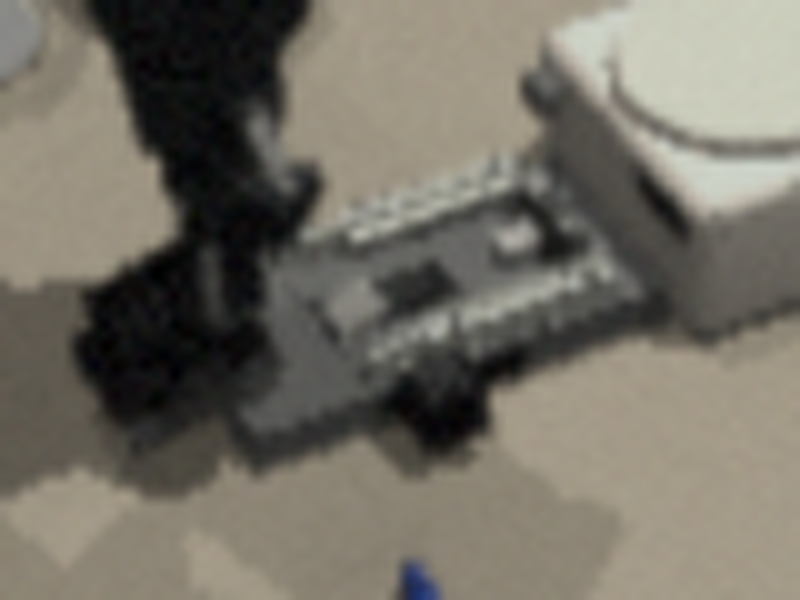

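The pack is held off-centre: its rib reaches from about -43 to +3 mm relative to the TCP, so its centre lies about 21 mm behind the TCP. It also hung over the apron edge and so tipped nose-up. I'll carry it further in, set it down supported, and regrip it at its centre.

>>> play_rows([
  [0.005,0,0,-0.001,0,0,0],
  [0.005,0.003,0,-0.002,0,0,0],
  [0.005,0.01,0,-0.002,0,0,0],
  [0.005,0.018,0,-0.002,0,0,0],
  [0.005,0.026,0,-0.002,0,0,0],
  [0.005,0.0305,0,-0.0015,0,0,0],
  [0.005,0.0305,0,-0.001,0,0,0],
  [0.005,0.0305,0,-0.0007,0,0,0],
  [0.026,0.0305,0,-0.0007,0,0,0],
  [0.03,0.0305,0,-0.0007,0,0,0],
])

```text
clock: 18.85
ee_pos: [495.7, 165.4, 71.6]
orientation: [[0.998, -0.063, -0.0], [-0.063, -0.998, -0.0], [-0.0, 0.0, -1.0]]
ft_force: [0.1, 0.3, 0.2]
opening: 0.352
finger_force: 0.0
```

```bash
python3 f.py
```

```text
18.85 loc [-68.65  -0.17] z 71.55 F loc [0.1 0.3] 0.2 T [ 0.01  0.01 -0.01] tilt [-0. -0.] yaw -3.63 0.352
```

>>> play_rows([
  [0.03,-0.004,0,0,0,0,0],
  [0.03,-0.011,0,0.0005,0,0,0],
  [0.03,-0.018,0,0.001,0,0,0],
  [0.03,-0.021,0,0.0015,0,0,0],
  [0.03,-0.021,0,0.0015,0,0,0],
  [0.015,-0.021,0,0.0015,0,0,0],
  [0.005,-0.021,0,0.0015,0,0,0],
  [0.005,-0.021,0,0.0015,0,0,0],
  [0.005,-0.021,0,0.0015,0,0,0],
  [0.005,-0.021,0,0.0015,0,0,0],
], newtons=60)

```text
clock: 19.85
ee_pos: [475.1, 166.9, 70.3]
orientation: [[0.998, -0.063, 0.001], [-0.063, -0.998, 0.0], [0.001, -0.0, -1.0]]
ft_force: [-2.0, 1.3, 5.5]
opening: 0.149
finger_force: 59.4
```

```bash
python3 f.py;  python3 - <<'E'
from h import *
Z=[]
for i in range(5):
    s=robot.snapshot("scene"); Z.append(s["z_map"])
s["z_map"]=np.median(Z,0).astype(np.float32);P=pts(s)
a=np.radians(-3.6);R=np.array([[np.cos(a),-np.sin(a)],[np.sin(a),np.cos(a)]])
l=(P[...,:2]-robot.get_state()["ee_pos"][:2])@R
dark=s["pixels"].max(-1)<62
m=dark&(abs(l[...,0])<60)&(l[...,1]>-35)&(l[...,1]<15)&(P[...,2]>24)
for lo,hi,ya,yb in((68,82,-9,9),(50,66,-11,-4),(38,45,-23,-9),(24,36,-31,-20)):
    q=m&(P[...,2]>lo)&(P[...,2]<hi)&(l[...,1]>ya)&(l[...,1]<yb); x=l[q][:,0]; print(lo,q.sum(),np.sort(x)[[0,1,2,-3,-2,-1]].round(),np.polyfit(x,P[q][:,2],1).round(2))
cv2.imwrite("pics/c8.png",cv2.resize(s["pixels"][145:205,255:335,::-1],(800,600),interpolation=cv2.INTER_CUBIC))
E
```

```text
19.85 loc [-8.932e+01 -4.000e-02] z 70.31 F loc [-2.1  1.2] 5.5 T [0.05 0.18 0.04] tilt [0.03 0.01] yaw -3.64 0.149
68 18 [-25. -24. -23.  -8.  -7.  18.] [-5.00e-02  7.32e+01]
50 18 [-25. -23. -23.  18.  20.  20.] [-2.000e-02  5.812e+01]
38 51 [-32. -31. -31.  22.  24.  26.] [ 0.   41.97]
24 53 [-30. -28. -28.  24.  25.  26.] [2.000e-02 2.961e+01]
```

View pics/c8.png

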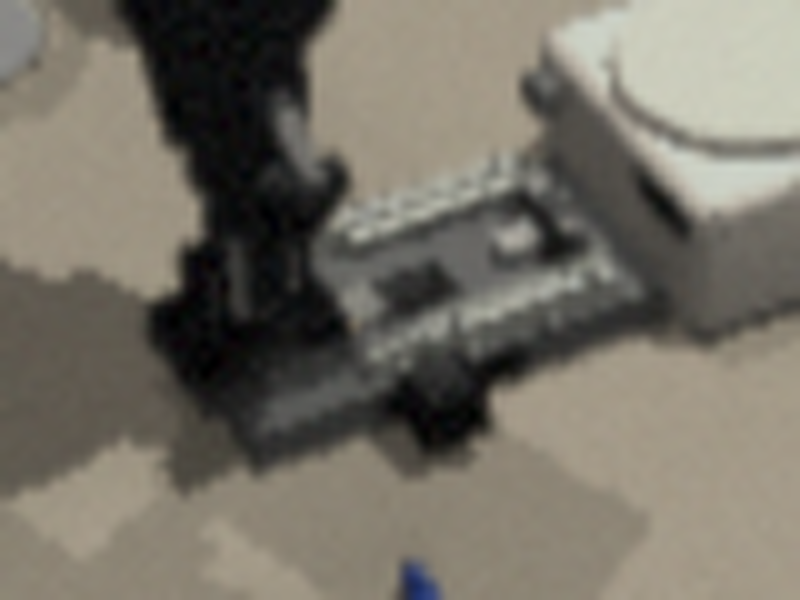

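The pack now sits flat (slopes ≈0) and is gripped nearly at its centre (rib from -25 to +20 mm). I'll slide it in.

>>> play_rows([
  [0.005,0,0,-0.0002,0,0,0],
  [0.005,0.001,0,-0.0003,0,0,0],
  [0.005,0.003,0,-0.0003,0,0,0],
  [0.005,0.005,0,-0.0003,0,0,0],
  [0.005,0.007,0,-0.0003,0,0,0],
  [0.005,0.009,0,-0.0003,0,0,0],
  [0.005,0.011,0,-0.0003,0,0,0],
  [0.005,0.013,0,-0.0003,0,0,0],
  [0.005,0.014,0,-0.0003,0,0,0],
  [0.005,0.014,0,-0.0003,0,0,0],
])

```text
clock: 21.1
ee_pos: [488.8, 165.9, 70.4]
orientation: [[0.998, -0.063, 0.0], [-0.063, -0.998, -0.0], [0.0, 0.0, -1.0]]
ft_force: [0.5, 0.3, -1.3]
opening: 0.155
finger_force: 58.5
```

```bash
python3 f.py
```

```text
21.1 loc [-75.52  -0.16] z 70.38 F loc [0.5 0.3] -1.3 T [0.03 0.12 0.03] tilt [ 0. -0.] yaw -3.63 0.155
```

>>> play_rows([
  [0.005,0.001,0,0.0001,0,0,0],
  [0.005,0.002,0,0.0002,0,0,0],
  [0.005,0.0035,0,0.0002,0,0,0],
  [0.005,0.005,0,0.0002,0,0,0],
  [0.005,0.0065,0,0.0002,0,0,0],
  [0.005,0.008,0,0.0002,0,0,0],
  [0.005,0.0095,0,0.0002,0,0,0],
  [0.005,0.011,0,0.0002,0,0,0],
  [0.005,0.012,0,0.0002,0,0,0],
  [0.005,0.012,0,0.0002,0,0,0],
])

```text
clock: 22.1
ee_pos: [501.1, 165.2, 70.3]
orientation: [[0.998, -0.063, 0.001], [-0.063, -0.998, 0.0], [0.001, -0.0, -1.0]]
ft_force: [0.2, -0.1, 3.9]
opening: 0.154
finger_force: 59.2
```

```bash
python3 f.py
```

```text
22.1 loc [-63.21  -0.07] z 70.33 F loc [ 0.2 -0.1] 3.9 T [-0.02 -0.05  0.05] tilt [0.04 0.01] yaw -3.63 0.154
```

>>> play_rows([
  [0.005,0.001,0,0,0,0,0],
  [0.005,0.0025,0,0,0,0,0],
  [0.005,0.004,0,0,0,0,0],
  [0.005,0.0055,0,0,0,0,0],
  [0.005,0.007,0,0,0,0,0],
  [0.005,0.0085,0,0,0,0,0],
  [0.005,0.01,0,0,0,0,0],
  [0.005,0.0115,0,0,0,0,0],
  [0.005,0.012,0,0,0,0,0],
  [0.005,0.012,0,0,0,0,0],
])

```text
clock: 23.1
ee_pos: [512.8, 164.6, 70.3]
orientation: [[0.998, -0.063, 0.0], [-0.063, -0.998, 0.0], [0.0, -0.0, -1.0]]
ft_force: [-2.0, 3.5, 6.2]
opening: 0.154
finger_force: 59.6
```

```bash
python3 f.py
```

```text
23.1 loc [-51.5    0.09] z 70.32 F loc [-2.2  3.3] 6.2 T [0.49 0.15 0.02] tilt [0.02 0.02] yaw -3.63 0.154
```

>>> play_rows([
  [0.005,0,-0.0003,-0.0001,0,0,0],
  [0.005,0.001,-0.0006,-0.0001,0,0,0],
  [0.005,0.0025,-0.0006,-0.0001,0,0,0],
  [0.005,0.004,-0.0006,-0.0001,0,0,0],
  [0.005,0.0055,-0.0007,-0.0001,0,0,0],
  [0.005,0.007,-0.0007,-0.0001,0,0,0],
  [0.005,0.0085,-0.0008,-0.0001,0,0,0],
  [0.005,0.0095,-0.0008,-0.0001,0,0,0],
  [0.005,0.01,-0.0008,-0.0001,0,0,0],
  [0.005,0.01,-0.0008,-0.0001,0,0,0],
])

```text
clock: 24.1
ee_pos: [522.9, 164.5, 70.3]
orientation: [[0.998, -0.063, 0.0], [-0.063, -0.998, 0.0], [0.0, -0.0, -1.0]]
ft_force: [-0.7, -0.9, 5.5]
opening: 0.148
finger_force: 59.4
```

```bash
python3 f.py
```

```text
24.1 loc [-41.45   0.61] z 70.3 F loc [-0.7 -1. ] 5.5 T [-0.02  0.13 -0.  ] tilt [0.01 0.  ] yaw -3.63 0.148
```

>>> play_rows([
  [0.005,0.001,0,0,0,0,0],
  [0.005,0.0025,0,0,0,0,0],
  [0.005,0.004,0,0,0,0,0],
  [0.005,0.0055,0,0,0,0,0],
  [0.005,0.007,0,0,0,0,0],
  [0.005,0.0085,0,0,0,0,0],
  [0.005,0.01,0,0,0,0,0],
  [0.005,0.0115,0,0,0,0,0],
  [0.005,0.012,0,0,0,0,0],
  [0.005,0.012,0,0,0,0,0],
])

```text
clock: 25.1
ee_pos: [534.9, 163.8, 70.3]
orientation: [[0.998, -0.063, 0.0], [-0.063, -0.998, 0.0], [0.0, -0.0, -1.0]]
ft_force: [-0.2, -0.5, 4.5]
opening: 0.149
finger_force: 59.4
```

```bash
python3 f.py
```

```text
25.1 loc [-29.43   0.6 ] z 70.31 F loc [-0.1 -0.5] 4.5 T [-0.04  0.05  0.  ] tilt [0.02 0.  ] yaw -3.64 0.149
```

>>> play_rows([
  [0.005,0.001,0,0,0,0,0],
  [0.005,0.002,0,0,0,0,0],
  [0.005,0.003,0,0,0,0,0],
  [0.005,0.004,0,0,0,0,0],
  [0.005,0.005,0,0,0,0,0],
  [0.005,0.006,0,0,0,0,0],
  [0.005,0.007,0,0,0,0,0],
  [0.005,0.008,0,0,0,0,0],
  [0.005,0.008,0,0,0,0,0],
  [0.005,0.008,0,0,0,0,0],
])

```text
clock: 26.1
ee_pos: [542.8, 163.3, 70.3]
orientation: [[0.998, -0.063, 0.0], [-0.063, -0.998, 0.0], [0.0, -0.0, -1.0]]
ft_force: [0.7, 0.1, 3.6]
opening: 0.151
finger_force: 59.3
```

```bash
python3 f.py
```

```text
26.1 loc [-21.45   0.61] z 70.29 F loc [0.7 0.2] 3.6 T [-0.06 -0.16 -0.02] tilt [0.02 0.  ] yaw -3.63 0.151
```

>>> play_rows([
  [0.005,0.001,0,0,0,0,0],
  [0.005,0.002,0,0,0,0,0],
  [0.005,0.003,0,0,0,0,0],
  [0.005,0.004,0,0,0,0,0],
  [0.005,0.005,0,0,0,0,0],
  [0.005,0.006,0,0,0,0,0],
  [0.005,0.007,0,0,0,0,0],
  [0.005,0.007,0,0,0,0,0],
  [0.005,0.007,0,0,0,0,0],
  [0.005,0.007,0,0,0,0,0],
])

```text
clock: 27.1
ee_pos: [548.6, 162.8, 70.3]
orientation: [[0.998, -0.063, -0.002], [-0.063, -0.998, -0.0], [-0.002, 0.0, -1.0]]
ft_force: [-6.5, 1.4, 11.2]
opening: 0.146
finger_force: 60.4
```

```bash
python3 f.py
```

```text
27.1 loc [-15.64   0.56] z 70.33 F loc [-6.5  1. ] 11.2 T [ 0.17  1.01 -0.02] tilt [-0.1  -0.01] yaw -3.63 0.146
```

>>> play_rows([
  [0.005,0,0,-0.0003,0,0,0],
  [0.005,0.0005,0,-0.0004,0,0,0],
  [0.005,0.001,0,-0.0004,0,0,0],
  [0.005,0.002,0,-0.0004,0,0,0],
  [0.005,0.003,0,-0.0004,0,0,0],
  [0.005,0.004,0,-0.0004,0,0,0],
  [0.005,0.005,0,-0.0004,0,0,0],
  [0.005,0.005,0,-0.0004,0,0,0],
  [0.005,0.005,0,-0.0004,0,0,0],
  [0.005,0.005,0,-0.0004,0,0,0],
])

```text
clock: 28.1
ee_pos: [553.4, 162.5, 70.4]
orientation: [[0.998, -0.063, -0.002], [-0.063, -0.998, -0.0], [-0.002, 0.0, -1.0]]
ft_force: [-6.4, 1.1, 5.9]
opening: 0.155
finger_force: 59.7
```

```bash
python3 f.py
```

```text
28.1 loc [-10.83   0.54] z 70.42 F loc [-6.5  0.7] 5.9 T [0.27 1.16 0.03] tilt [-0.13 -0.01] yaw -3.63 0.155
```

Now 3 mm steps.

>>> play_rows([
  [0.005,0.0005,0,0,0,0,0],
  [0.005,0.001,0,0,0,0,0],
  [0.005,0.0015,0,0,0,0,0],
  [0.005,0.002,0,0,0,0,0],
  [0.005,0.0025,0,0,0,0,0],
  [0.005,0.003,0,0,0,0,0],
  [0.005,0.0035,0,0,0,0,0],
  [0.005,0.0035,0,0,0,0,0],
  [0.005,0.0035,0,0,0,0,0],
  [0.005,0.0035,0,0,0,0,0],
])

```text
clock: 29.1
ee_pos: [556.6, 162.3, 70.4]
orientation: [[0.998, -0.063, -0.003], [-0.063, -0.998, -0.0], [-0.003, 0.0, -1.0]]
ft_force: [-7.9, 1.6, 8.0]
opening: 0.15
finger_force: 59.8
```

```bash
python3 f.py
```

```text
29.1 loc [-7.61  0.53] z 70.39 F loc [-7.9  1.1] 8.0 T [0.25 1.34 0.01] tilt [-0.16 -0.01] yaw -3.63 0.15
```

>>> play_rows([
  [0.005,0.0005,0,0,0,0,0],
  [0.005,0.001,0,0,0,0,0],
  [0.005,0.0015,0,-0.0001,0,0,0],
  [0.005,0.002,0,-0.0001,0,0,0],
  [0.005,0.0025,0,-0.0001,0,0,0],
  [0.005,0.0025,0,-0.0001,0,0,0],
  [0.005,0.0025,0,-0.0001,0,0,0],
  [0.005,0.0025,0,-0.0001,0,0,0],
  [0.005,0.0025,0,-0.0001,0,0,0],
  [0.005,0.0025,0,-0.0001,0,0,0],
])

```text
clock: 30.1
ee_pos: [558.4, 162.2, 70.4]
orientation: [[0.998, -0.063, -0.004], [-0.063, -0.998, -0.0], [-0.004, 0.001, -1.0]]
ft_force: [-12.5, 2.2, 10.3]
opening: 0.151
finger_force: 60.3
```

```bash
python3 f.py
```

```text
30.1 loc [-5.86  0.52] z 70.41 F loc [-12.7   1.4] 10.3 T [0.38 2.07 0.02] tilt [-0.24 -0.01] yaw -3.63 0.151
```

>>> play_rows([
  [0.005,0.0002,0,0,0,0,0],
  [0.005,0.0004,0,0,0,0,0],
  [0.005,0.0006,0,0,0,0,0],
  [0.005,0.0008,0,0,0,0,0],
  [0.005,0.001,0,0,0,0,0],
  [0.005,0.001,0,0,0,0,0],
  [0.005,0.001,0,0,0,0,0],
  [0.005,0.001,0,0,0,0,0],
  [0.005,0.001,0,0,0,0,0],
  [0.005,0.001,0,0,0,0,0],
])

```text
clock: 31.1
ee_pos: [558.9, 162.2, 70.4]
orientation: [[0.998, -0.063, -0.005], [-0.063, -0.998, -0.0], [-0.005, 0.001, -1.0]]
ft_force: [-15.6, 2.8, 14.7]
opening: 0.152
finger_force: 60.7
```

```bash
python3 f.py
```

```text
31.1 loc [-5.38  0.52] z 70.45 F loc [-15.8   1.8] 14.7 T [ 0.55  2.6  -0.03] tilt [-0.3  -0.02] yaw -3.62 0.152
```

>>> play_rows([
  [0.005,-0.001,0,-0.0002,0,0,0],
  [0.005,-0.002,0,-0.0003,0,0,0],
  [0.005,-0.003,0,-0.0003,0,0,0],
  [0.005,-0.004,0,-0.0003,0,0,0],
  [0.005,-0.005,0,-0.0003,0,0,0],
  [0.005,-0.006,0,-0.0003,0,0,0],
  [0.005,-0.006,0,-0.0003,0,0,0],
  [0.005,-0.006,0,-0.0003,0,0,0],
  [0.005,-0.006,0,-0.0003,0,0,0],
  [0.005,-0.006,0,-0.0003,0,0,0],
])

```text
clock: 32.1
ee_pos: [555.4, 162.4, 70.9]
orientation: [[0.998, -0.063, -0.001], [-0.063, -0.998, -0.0], [-0.001, 0.0, -1.0]]
ft_force: [-2.2, 0.1, -4.6]
opening: 0.151
finger_force: 58.5
```

```bash
python3 f.py
```

```text
32.1 loc [-8.87  0.55] z 70.95 F loc [-2.2 -0. ] -4.6 T [0.03 0.5  0.  ] tilt [-0.03 -0.  ] yaw -3.64 0.151
```

>>> play_rows([
  [0.005,-0.0004,0,0.0001,0,0,0],
  [0.005,-0.0008,0,0.0002,0,0,0],
  [0.005,-0.0012,0,0.0002,0,0,0],
  [0.005,-0.0015,0,0.0002,0,0,0],
  [0.005,-0.0018,0,0.0002,0,0,0],
  [0.005,-0.002,0,0.0002,0,0,0],
  [0.005,-0.002,0,0.0002,0,0,0],
  [0.005,-0.002,0,0.0002,0,0,0],
  [0.005,-0.002,0,0.0002,0,0,0],
  [0.005,-0.002,0,0.0002,0,0,0],
])

```text
clock: 33.1
ee_pos: [554.8, 162.6, 71.2]
orientation: [[0.998, -0.063, 0.003], [-0.063, -0.998, 0.0], [0.003, -0.0, -1.0]]
ft_force: [5.4, -2.9, -4.5]
opening: 0.152
finger_force: 58.5
```

```bash
python3 f.py
```

```text
33.1 loc [-9.42  0.69] z 71.25 F loc [ 5.6 -2.6] -4.5 T [-0.47 -1.18  0.08] tilt [0.15 0.01] yaw -3.63 0.152
```

The pack resists a pull, so the catch has clicked. I'll relax, release and withdraw.

>>> play_rows([
  [0.005,0.0005,0,0,0,0,0],
  [0.005,0.001,0,0,0,0,0],
  [0.005,0.0012,0,0,0,0,0],
  [0.02,0.0012,0,0,0,0,0],
  [0.035,0.0012,0,0,0,0,0],
  [0.035,0.0012,0,0,0,0,0],
  [0.035,0.0012,0,-0.003,0,0,0],
  [0.035,0.0012,0,-0.015,0,0,0],
  [0.035,0.0012,0,-0.035,0,0,0],
  [0.035,0.0012,0,-0.06,0,0,0],
])

```text
clock: 34.1
ee_pos: [554.4, 162.4, 131.8]
orientation: [[0.998, -0.063, -0.001], [-0.063, -0.998, -0.0], [-0.001, 0.0, -1.0]]
ft_force: [0.2, 0.9, 0.4]
opening: 0.41
finger_force: 0.0
```

>>> play_rows([
  [0.035,0,0,-0.025,0,0,0],
  [0.035,0,0,-0.06,0,0,0],
  [0.035,-0.02,0.02,-0.08,0,0,0],
  [0.035,-0.04,0.05,-0.09,0,0,0],
  [0.035,-0.06,0.09,-0.09,0,0,0],
  [0.035,-0.08,0.13,-0.09,0,0,0],
  [0.035,-0.1,0.17,-0.09,0,0,0],
  [0.035,-0.11,0.2,-0.09,0,0,0],
  [0.035,-0.11,0.21,-0.09,0,0,0],
  [0.035,-0.11,0.21,-0.09,0,0,0],
])

```text
clock: 35.1
ee_pos: [432.0, -41.1, 221.7]
orientation: [[0.998, -0.066, 0.001], [-0.066, -0.998, -0.0], [0.001, 0.0, -1.0]]
ft_force: [-0.2, 0.4, -0.7]
opening: 0.409
finger_force: 0.0
```

```bash
python3 f.py
python3 - <<'E'
from h import *
s=snap("top","top9");P=pts(s)
a=np.radians(-3.6);R=np.array([[np.cos(a),-np.sin(a)],[np.sin(a),np.cos(a)]])
l=(P[...,:2]-[564.2,161.3])@R
m=(P[...,2]>64)&(P[...,2]<84)&(abs(l[...,1])<20)&(l[...,0]<35)&(l[...,0]>-80); print("rib",m.sum(),l[m].mean(0),np.percentile(l[m],[3,97],axis=0),P[m][:,2].mean())
cv2.imwrite("pics/c9.png",cv2.resize(s["pixels"][125:235,200:410,::-1],(798,418),interpolation=cv2.INTER_CUBIC))
E
```

```text
35.1 loc [-119.28 -210.28] z 221.68 F loc [-0.2  0.4] -0.7 T [ 0.02 -0.07 -0.04] tilt [ 0.08 -0.02] yaw -3.76 0.409
rib 82 [-13.10085633  -1.51194042] [[-34.44764349  -8.14355497]
 [  8.10210622   5.40591833]] 74.08989842135279
```

View pics/c9.png

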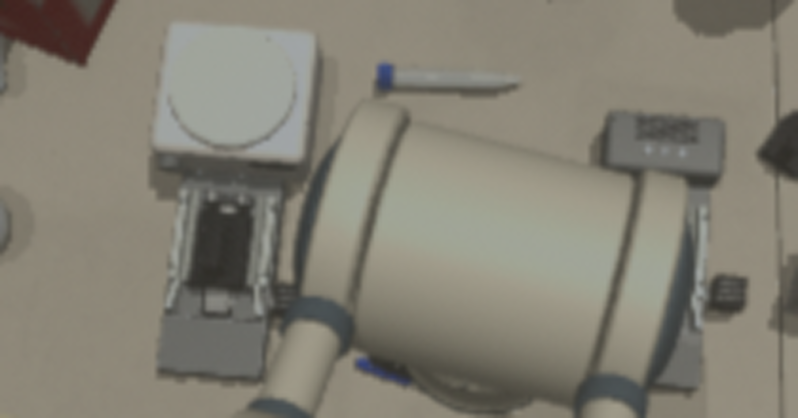

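The pack sits in the stirrer dock at about (222,245), with its rib centre at x≈-13 mm. The raised tooth shows behind its rear edge at about (217,300), and the pusher has not moved it back out. I'll hand it in.

```bash
python3 -c "
from rig import robot
print(robot.sign_off())"
```

```text
the job is handed in; nothing more can be done
None
```

I drew the pack out of the charger and slid it into the stirrer dock; its catch held against a pull of about 5 N, and I let go and handed the job in at about 35 s, with the verdict not shown.

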